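# Tighten the display rail and hang the glass ornaments

### The job

Get the display rail ready: roll the worm of the adjustable wrench until its jaws just fit the rail's clamp nut, tighten the nut clockwise with the wrench until the black pointer is at the red line, and lay the wrench back in its wooden cradle. Then hook every glass ornament onto the plain steel half of the rail, and only when all are hanging there slide them along the rail, without lifting them over its green half, until all hang within the green marked stretch. Do not disturb the vase, tea jar, mug, glass jar or gift box.

Things in the scene. Friction and masses are not known exactly. Their poses are not given: they have to be found in the camera images.
- wrench: Loose adjustable wrench, 235 mm long, 0.34 kg, red handle, lying flat in the cradle. Origin: underside, middle of the mouth. x along the wrench, mouth open to +x; z up. 14 mm thick. Handle 20 mm wide (y +-10), x -215 to -64 mm; head 48 mm wide, x -66 to -29; throat at x -22; jaws end at x +20. Fixed jaw y -33 to -15.75 (its face); moving jaw on the +y side, 12 mm thick.
- wrench_mouth (a point): Point on the wrench: its origin raised 7 mm (mid thickness). The nut's centre belongs here. Axes as the wrench's.
- wrench_grip (a point): Point on the wrench handle to hold, mid thickness, 100 mm behind the mouth (x -100 mm), near the balance point.
- worm_top (a point): Point fixed to the wrench at the top of the worm: a knurled brass roller, 24 mm diameter, 22 mm long, axis along the wrench's y, 43.5 mm behind the mouth, standing 5 mm proud of both faces of the head (this point 19 mm above the wrench's underside). Touch it from above with 3 to 10 N and drag the fingertip along the wrench's x: its top rolls with the finger, 83 mrad per mm, against about 2 N.
- wrench_worm (a joint): Rolling angle of the worm (rad), 0 to 12.5. Grows as the worm's top is dragged towards the mouth (wrench +x), which closes the jaws by 1.4 mm per rad; rolling back opens them. Stays where left.
- wrench_jaw (a joint): Closing travel of the moving jaw (m): the jaw gap is 0.042 minus this value, 37 to 42 mm at the start. Always 0.0014 times the worm angle.
- cradle: Fixed wooden cradle; x, y axes as those of a wrench lying in it (wrench origin at x 0, y 0, z 34 mm). Bearers, tops at z 34 mm, under the jaws (x -28 to 15) and the handle's end (x -212 to -165); between them only a base 8 mm high. Stops up to z 46 mm: x 28 ahead, y -48 and 56 beside the jaws, y -22 and 22 beside the handle's end, x -228 behind: about 10 mm of play.
- cradle_grip (a point): Where the wrench's grip point lies when the wrench is back in the cradle, 41 mm above the table.
- rail_stand: Fixed display stand; origin on the table under the rail's middle. Steel rail, 14 mm diameter, along y at height 220 mm (axis), between brass posts at y -195 and 195 mm. Plain half: y -175 to 0. Green marked stretch: y 30 to 165. Wooden base 20 mm high, x -35 to 35, y -345 to 205. The clamp nut stands on a white dial (radius 66 mm, top 45 mm high) at x -20, y -280 mm.
- rail_mid (a point): Middle of the rail's axis, 220 mm high. Axes as the stand's: y along the rail towards the green stretch, x away from the robot.
- green_mid (a point): Middle of the green stretch on the rail's axis; it reaches 67 mm to either side along the rail.
- clamp_nut (a joint): Angle of the clamp nut (rad), growing clockwise seen from above (tightening). The pointer is at the red line at 1.0. Starts at 0 to 0.25. It stays where it is left and takes about 0.15 N m to turn.
- nut_center (a point): Centre of the hexagon nut: 30 mm across flats, 34.6 across corners, 22 mm tall, axis upright, 61 mm above the table; washer (radius 25 mm) from 11 mm below this point. Turns with the nut; x along its black pointer, parallel to two flats; the pointer starts towards +x and left. Wrench x goes along the pointer, handle to the robot. Jaws 1.5 mm wide of the nut: about 6 degrees of play.
- ornament_a: Pink glass flower on a rigid brass strip hanger, 164 mm tall, 0.15 to 0.3 kg, standing on its 40 mm square foot; may be absent. Origin: centre of the foot's underside; z up. Glass reaches 46 mm up. A flat leg (x -19 to -13 mm) rises from a shoulder (top face 64 mm up) to the crook. Hook open towards the ornament's +x. Strips are 14 mm wide in y. Hung, it is upright, origin 105 mm above the table.
- ornament_b: Amber glass flower on a rigid brass strip hanger, 164 mm tall, 0.15 to 0.3 kg, standing on its 40 mm square foot; may be absent. Origin: centre of the foot's underside; z up. Glass reaches 46 mm up. A flat leg (x -19 to -13 mm) rises from a shoulder (top face 64 mm up) to the crook. Hook open towards the ornament's +x. Strips are 14 mm wide in y. Hung, it is upright, origin 105 mm above the table.
- ornament_c: Teal glass flower on a rigid brass strip hanger, 164 mm tall, 0.15 to 0.3 kg, standing on its 40 mm square foot; may be absent. Origin: centre of the foot's underside; z up. Glass reaches 46 mm up. A flat leg (x -19 to -13 mm) rises from a shoulder (top face 64 mm up) to the crook. Hook open towards the ornament's +x. Strips are 14 mm wide in y. Hung, it is upright, origin 105 mm above the table.
- hook_a (a point): Middle of the crook's underside, 122 mm above the foot; rests on top of the rail. A lip (x 13 to 19 mm) hangs 16 mm below this point; space between leg and lip 26 mm wide, opening under the lip 42 mm high (16 to 58 mm below this point). Hold it by the white grip block, 12 mm (x) x 14 mm (y), 8 to 42 mm above this point. Axes as the ornament's.
- hook_b (a point): Middle of the crook's underside, 122 mm above the foot; rests on top of the rail. A lip (x 13 to 19 mm) hangs 16 mm below this point; space between leg and lip 26 mm wide, opening under the lip 42 mm high (16 to 58 mm below this point). Hold it by the white grip block, 12 mm (x) x 14 mm (y), 8 to 42 mm above this point. Axes as the ornament's.
- hook_c (a point): Middle of the crook's underside, 122 mm above the foot; rests on top of the rail. A lip (x 13 to 19 mm) hangs 16 mm below this point; space between leg and lip 26 mm wide, opening under the lip 42 mm high (16 to 58 mm below this point). Hold it by the white grip block, 12 mm (x) x 14 mm (y), 8 to 42 mm above this point. Axes as the ornament's.
- vase: Bystander: amber glass vase, 200 mm tall, 104 mm wide.
- tea_jar: Bystander: blue ceramic jar with brass cap, 66 mm wide, 75 mm tall.
- mug: Bystander: white mug, 72 mm wide, 85 mm tall.
- glass_jar: Bystander: green glass jar, 60 mm wide, 110 mm tall.
- gift_box: Bystander: pink gift box, 90 x 120 x 60 mm.

How it is judged:
By the outcome, as a careful person would: the job done as asked, in the order asked, and still so for the second after the job is handed in, with the robot touching nothing.
Of ornament_a, ornament_b, ornament_c only 2 to 3 are there at a start; the rules pass over those that are not, and their reading is None.
At some moment in a run one of ornament_a, ornament_b, ornament_c may be knocked a few centimetres aside while the robot is not near it.
Once in a run the grip may slacken for a moment while it holds something.
It also fails if it takes over 210 s, if anything falls off the work surface, if the arm or the gripper's body presses on something with over 40 N, if the wrist force passes 120 N, or if a joint passes its speed limit or range.

### The arm

A 6-joint arm with a two-finger parallel gripper is mounted at the origin on the work surface. World frame = base frame: x ahead of the robot, y to its left, z up, the work surface at z = 0. Lengths are in m, angles in rad, forces in N, time in s.
With the tool pointing down it reaches from about 0.275 to 0.825 m from the base axis. Payload 4.9 kg.
Tool frame: the origin (TCP) lies midway between the tips of the shut fingers; the grasp point (between the pads) lies 19 mm behind it (bot.grip_depth is the distance from the TCP to the grasp point, in m); y points along the fingers, x is the direction in which the jaws open and shut, and the axes are right-handed (so a half turn about y gives the same grasp; the last joint's range is limited). The gripper opens to 85 mm and grips with 20 to 120 N. Pads are 22 mm wide; open, the fingers measure 114 mm over their backs; the gripper's body (76 mm by 85 mm) begins 54 mm behind the grasp point. The pads swing forward as they close: fully open they stand 13 mm farther back than shut.
Start: joints at [1.161, 0.326, -0.193, 1.052, 0, 1.437], TCP at [0.15, 0.529, 0.231] pointing down, gripper open.
Joint ranges: [-2.65, 2.65], [-0.97, 1.79], [-1.3, 1.35], [-1.93, 2.1], [-1.47, 1.37], [-3.14, 3.14]. Speed limits (rad/s): [2.57, 2.57, 3.14, 3.14, 3.14, 3.14].

### API

Orientations are given as a unit quaternion [w, x, y, z].
In Python, from cell import bot gives the robot as it stands. Calls block until the motion is done:
- bot.move_pose(position, orientation): joint-space move of the TCP to a pose.
- bot.move_linear(position, speed=0.15, rotation=None, until_force=None): straight line of the TCP; rotation=None keeps the orientation; speed is the mean speed in m/s. With until_force (N) it stops when the force on the tool has changed by that much, and returns True; else False.
- bot.goto_joints(angles): joint-space move.
- bot.set_gripper(opening, grasp_force=None): opening from 0.0 (shut) to 1.0 (fully open); grasp_force is the grip in N (None keeps the last); returns when the fingers have stopped.
- bot.wait(seconds).
- bot.solve_ik(position, orientation): joint angles nearest the present ones, or None.
- bot.camera(name): name is "side" or "top"; returns the picture (480x640x3 uint8, red, green, blue); there is no depth.
- bot.calibration(name): a dict with "mtx" (3x3 intrinsics, pixels), "extrinsics" (4x4, takes a point from world to camera coordinates). Camera axes: x right, y down, z forward; pixel columns grow to the right and rows downward; lengths in m; the calibration is good to about 2 mm. A picture is of the moment at which its call begins. calibration takes no time and is no camera call.
A pose or a line that the arm cannot do raises bot.PlanningError and nothing moves.
- bot.close_job(): hands the job in, once; it reports no verdict.
Trained networks look in the newest picture that a camera, given by its name, has taken for a name from the list of things; names that differ only in an ending like _2 or _b are one class to them, and where a whole thing is asked for, a point or a joint stands for the part that bears it (a point fixed in the world has none). Each returns a list of dicts, best first, with "confidence" (0 to 1); they miss things now and then, are a little off and sometimes report something else, mostly with a low value. They report only what shows in the picture. A call takes as long as a camera call.
- bot.search_frame(camera, thing): "bbox" ([left, top, width, height] in pixels, round what is visible of it).
Readings, each from a call of its own:
- bot.read_clock(): time.
- bot.read_joint_positions(): joint angles.
- bot.read_joint_vel(): joint speeds.
- bot.read_joint_efforts(): joint torques, N m.
- bot.read_position(): TCP position.
- bot.read_tool_rot(): TCP orientation.
- bot.read_ft_force(): force on the tool from outside, world axes, zero at the start.
- bot.read_moment(): the same for the moment, N m.
- bot.read_gripper_width(): opening from 0.0 (shut) to 1.0 (fully open).
Only numpy, scipy, OpenCV 4.12 (cv2) and the standard library are available. Lean on these libraries where they do the work, as an engineer would, in place of code of your own. Each camera call takes 0.05 s, during which the arm holds its last target. There are 200 camera calls.

## Working session

There is one attempt and no reset: what is moved stays moved. The work goes in short steps, each a Python script; the robot and the scene stay as the last script left them, time stands still between calls to the robot, and variables do not carry over. Pictures are saved under pics/ and viewed, on a budget of 14 in all, crops included, one or two more only if the job needs it, and the job is handed in when it is done.

```bash
mkdir -p pics; ls; python3 - <<'E'
from cell import bot
import cv2,numpy as np
for c in("side","top"):
    im=bot.camera(c); cv2.imwrite(f"pics/{c}0.png",im[...,::-1])
    k=bot.calibration(c); print(c,k["mtx"].tolist(),np.round(k["extrinsics"],4).tolist())
    for t in["wrench","worm_top","cradle","rail_stand","clamp_nut","ornament_a","hook_a","vase","tea_jar","mug","glass_jar","gift_box"]:
        r=bot.search_frame(c,t); print(t,[(np.round(d["bbox"]).astype(int).tolist(),round(d["confidence"],2)) for d in r][:4])
print(bot.read_clock())
E
```

```text
pics
side [[460.13468309554804, 0.0, 328.8721422648079], [0.0, 460.13468309554804, 236.47186231398092], [0.0, 0.0, 1.0]] [[0.9659, -0.258, -0.0187, -0.5426], [-0.148, -0.4918, -0.858, 0.1878], [0.2122, 0.8316, -0.5133, 0.8764], [0.0, 0.0, 0.0, 1.0]]
wrench [([280, 363, 156, 82], 0.69)]
worm_top [([276, 365, 159, 77], 0.6)]
cradle [([249, 354, 207, 125], 0.56)]
rail_stand [([298, 127, 101, 219], 0.69), ([351, 284, 35, 28], 0.46)]
clamp_nut [([351, 286, 30, 24], 0.98)]
ornament_a [([245, 164, 20, 59], 0.67), ([203, 202, 27, 18], 0.66), ([251, 179, 22, 58], 0.57)]
hook_a [([252, 180, 18, 64], 0.92), ([245, 163, 20, 61], 0.88), ([300, 124, 100, 219], 0.74)]
vase [([439, 230, 68, 119], 0.61)]
tea_jar [([352, 173, 22, 43], 0.75), ([204, 200, 26, 20], 0.52)]
mug [([203, 216, 35, 45], 0.6)]
glass_jar [([355, 173, 21, 41], 0.74), ([382, 362, 35, 27], 0.62)]
gift_box [([399, 226, 46, 57], 0.62), ([204, 202, 23, 19], 0.38), ([250, 356, 207, 124], 0.29)]
top [[435.2671620624014, 0.0, 324.3321806235854], [0.0, 435.2671620624014, 242.62243195414646], [0.0, 0.0, 1.0]] [[0.0268, -0.9996, -0.0033, -0
[... 220 characters left out ...]
8, 55], 0.49)]
cradle [([420, 213, 65, 119], 0.79), ([386, 122, 56, 66], 0.64), ([166, 315, 32, 30], 0.39)]
rail_stand [([124, 206, 268, 52], 0.81)]
clamp_nut [([384, 122, 57, 66], 0.65)]
ornament_a [([190, 276, 30, 21], 0.87), ([434, 220, 31, 100], 0.7), ([142, 281, 39, 16], 0.59)]
hook_a [([142, 277, 41, 23], 0.87), ([189, 274, 30, 20], 0.8), ([168, 145, 36, 34], 0.43)]
vase [([386, 122, 56, 65], 0.65)]
tea_jar [([168, 316, 29, 29], 0.92), ([422, 214, 64, 120], 0.61), ([451, 243, 8, 9], 0.26)]
mug [([434, 220, 31, 100], 0.74), ([207, 313, 54, 40], 0.71)]
glass_jar [([162, 148, 39, 34], 0.87)]
gift_box [([278, 128, 54, 45], 0.86), ([386, 123, 56, 64], 0.62), ([436, 219, 33, 102], 0.58)]
1.3
```

View pics/top0.png

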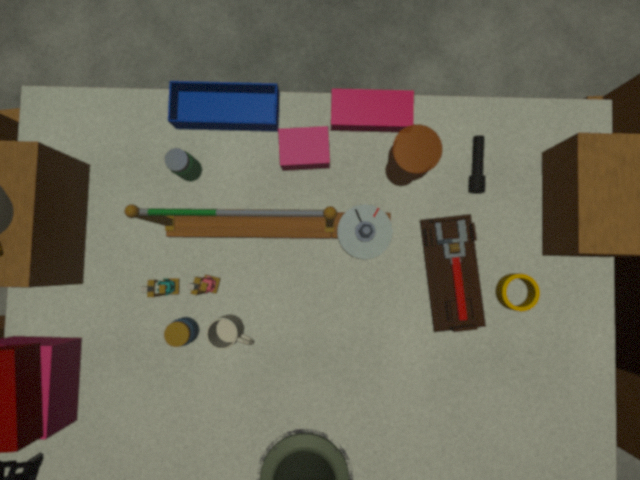

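View pics/side0.png

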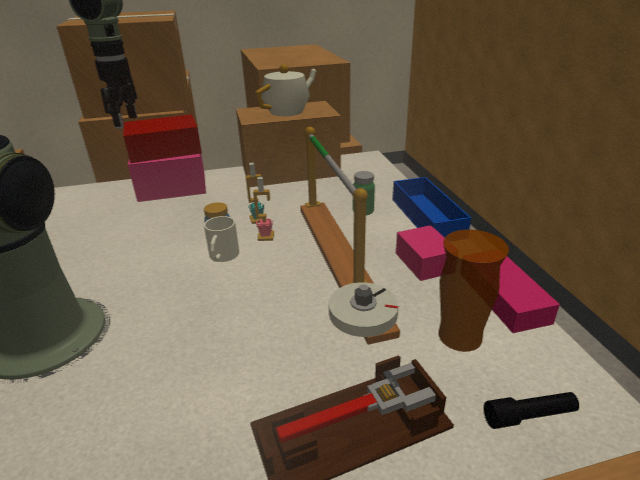

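```bash
cat > h.py <<'E'
from cell import bot
import numpy as np, cv2
from scipy.spatial.transform import Rotation as R
CAL={c:bot.calibration(c) for c in("side","top")}
def proj(c,P):
    k=CAL[c];E=k["extrinsics"];P=np.atleast_2d(P)
    q=(P@E[:3,:3].T+E[:3,3])@k["mtx"].T
    return q[:,:2]/q[:,2:]
def ray(c,uv):
    k=CAL[c];E=k["extrinsics"]
    d=E[:3,:3].T@np.linalg.inv(k["mtx"])@[uv[0],uv[1],1]
    return -E[:3,:3].T@E[:3,3],d
def onz(c,uv,z):
    o,d=ray(c,uv);return o+d*(z-o[2])/d[2]
def tri(uvt,uvs):
    (o1,d1),(o2,d2)=ray("top",uvt),ray("side",uvs)
    s=np.linalg.lstsq(np.c_[d1,-d2],o2-o1,rcond=None)[0]
    a,b=o1+s[0]*d1,o2+s[1]*d2
    return (a+b)/2,np.linalg.norm(a-b)
def quat(fy=None,yaw=0.):
    """tool down; jaw direction (tool x) at world angle yaw; returns wxyz"""
    x=np.array([np.cos(yaw),np.sin(yaw),0]);z=np.array([0,0,-1.])
    return z
def crop(im,x,y,w,h,s):
    return cv2.resize(im[y:y+h,x:x+w],None,fx=s,fy=s,interpolation=cv2.INTER_CUBIC)
E
python3 - <<'E'
from h import *
t=cv2.imread("pics/top0.png")
s=cv2.imread("pics/side0.png")
out=np.zeros((600,800,3),np.uint8)
a=crop(t,415,208,75,130,4.6);out[:a.shape[0],:a.shape[1]]=a
b=crop(t,330,196,75,66,4.5);out[:b.shape[0],350:350+b.shape[1]]=b
c=crop(t,135,265,95,40,4.5);out[300:300+c.shape[0],350:350+c.shape[1]]=c
d=crop(s,235,155,50,90,2.2) 
cv2.imwrite("pics/c1.png",out)
# head: R tool now
print(bot.read_tool_rot(),bot.read_position(),bot.grip_depth)
hsv=cv2.cvtColor(t,cv2.COLOR_BGR2HSV)
sub=np.zeros(t.shape[:2],bool);sub[208:338,415:490]=1
m=((hsv[...,0]<6)|(hsv[...,0]>174))&(hsv[...,1]>190)&(hsv[...,2]>110)&sub
p=np.argwhere(m)[:,::-1]
(c,sz,an)=cv2.minAreaRect(p.astype(np.float32));print(c,sz,an)
P=np.array([onz("top",q,.048)[:2] for q in p]);mu=P.mean(0);v=np.linalg.svd(P-mu)[2][0];v*=np.sign(v[0])
l=(P-mu)@v;print("handle mean",mu,"dir",v,np.degrees(np.arctan2(v[1],v[0])),l.min(),l.max(),len(p))
E
```

```text
[-0.56398634  0.56398914  0.4265244  -0.42651213] [0.14977982 0.52924419 0.23127456] 0.0187
(458.9873962402344, 288.50164794921875) (61.522090911865234, 6.91773796081543) 82.69424438476562
handle mean [ 0.4644696  -0.35433965] dir [0.99137014 0.13109251] 7.53272867847062 -0.07118901904100716 0.07261477049584358 406
```

View pics/c1.png

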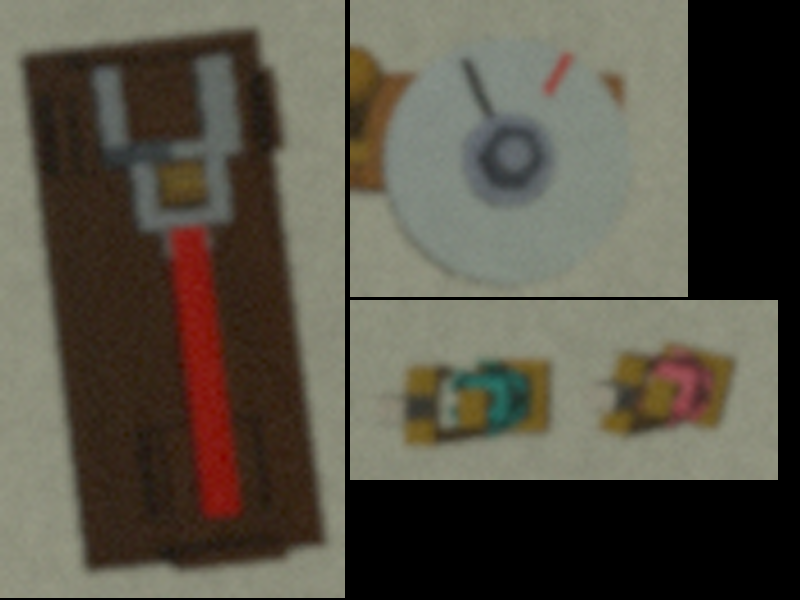

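```bash
cat >> h.py <<'E'
def rot(yaw):
    """tool down (tool y = -z), jaw axis tool x at world angle yaw"""
    X=np.array([np.cos(yaw),np.sin(yaw),0]);Y=np.array([0,0,-1.]);Z=np.cross(X,Y)
    return R.from_matrix(np.c_[X,Y,Z])
def q_of(yaw):
    x,y,z,w=rot(yaw).as_quat();return [w,x,y,z]
def bestyaw(pos,yaw):
    """yaw or yaw+pi with the last joint nearest mid-range"""
    c=[]
    for k in(-1,0,1):
        j=bot.solve_ik(pos,q_of(yaw+k*np.pi))
        if j is not None:c.append((abs(j[5]),yaw+k*np.pi,np.round(j,2).tolist()))
    return sorted(c)
# scale profile of wrench jaws in a top picture: sample along wrench y at given x range, z=.048
def jawprof(im,o,yaw,z=.048,x0=-.015,x1=.015):
    c,s=np.cos(yaw),np.sin(yaw);ys=np.arange(-.06,.06,.0005);xs=np.linspace(x0,x1,13)
    P=np.array([[o[0]+c*x-s*y,o[1]+s*x+c*y,z] for y in ys for x in xs])
    uv=proj("top",P).astype(np.float32).reshape(len(ys),len(xs),2)
    g=cv2.remap(im.astype(np.float32).mean(2) if im.ndim==3 else im.astype(np.float32),uv[...,0],uv[...,1],cv2.INTER_CUBIC)
    return ys,g.mean(1)
def edges(ys,p):
    """half-height crossings"""
    lo,hi=np.percentile(p,20),np.percentile(p,95);t=(lo+hi)/2
    i=np.where((p[:-1]-t)*(p[1:]-t)<0)[0]
    return [(round(1e3*(ys[k]+.0005*(t-p[k])/(p[k+1]-p[k])),2),int(np.sign(p[k+1]-p[k]))) for k in i]
E
python3 - <<'E'
from h import *
t=cv2.imread("pics/top0.png")
yaw=np.radians(7.5);v=np.array([np.cos(yaw),np.sin(yaw)])
o=np.array([.46447,-.35434])+.1395*v+.0007*v
print("o",o,"worm px",proj("top",[*(o-.0435*v),.053]))
w=onz("top",(454.6,247.8),.053);print("worm from px",w, "rel", (w[:2]-o)@v,(w[:2]-o)@[-v[1],v[0]])
ys,p=jawprof(t,o,yaw);print(edges(ys,p)); print(np.round(p[::6]).astype(int).tolist())
# nut
hsv=cv2.cvtColor(t,cv2.COLOR_BGR2HSV)
n=onz("top",(366,230.6),.072);print("nut",n)
# pointer/red line
for nm,a,b in(("ptr",(492,112),(465,62)),("red",(548,93),(570,55))):
    A,B=[onz("top",((q[0]-350)/4.5+330,q[1]/4.5+196),.048) for q in(a,b)]
    print(nm,A,B,np.degrees(np.arctan2(*(B-A)[1::-1])),np.degrees(np.arctan2(*(A-n)[1::-1])),np.degrees(np.arctan2(*(B-n)[1::-1])))
A,B=onz("top",(142,211.5),.22),onz("top",(323,212.5),.22);print("rail",A,B,np.degrees(np.arctan2(*(A-B)[1::-1])))
print(bestyaw([*(o-.0435*v),.06],yaw+np.pi/2), bestyaw([n[0]-.09,n[1],.06],np.pi/2))
E
```

```text
o [ 0.60347057 -0.33604023] worm px [[454.66776244 247.74291316]]
worm from px [ 0.56020392 -0.34156005  0.053     ] rel -0.043616975193733844 0.00017483089331809965
[(np.float64(-52.48), -1), (np.float64(-33.12), 1), (np.float64(-15.16), -1), (np.float64(25.01), 1), (np.float64(37.87), -1)]
[133, 121, 88, 55, 38, 30, 31, 37, 45, 71, 94, 100, 101, 101, 94, 68, 47, 40, 40, 40, 40, 39, 40, 40, 40, 40, 38, 40, 59, 87, 98, 99, 86, 59, 43, 40, 37, 34, 35, 39]
nut [ 0.5936162  -0.13052764  0.072     ]
ptr [ 0.61861018 -0.12165281  0.048     ] [ 0.64479118 -0.10680468  0.048     ] 29.559038822496124 19.548876569688247 24.87082207416873
red [ 0.62947268 -0.15099729  0.048     ] [ 0.64997667 -0.16221706  0.048     ] -28.687445620269227 -29.72105567340226 -29.34744014144793
rail [0.6067531  0.32800025 0.22      ] [ 0.61422513 -0.03122006  0.22      ] 91.1916200126389
[(np.float64(0.7908983056547787), np.float64(1.7016960206944713), [-0.66, 0.66, -0.1, 0.8, 0.0, -0.79]), (np.float64(2.350694347935015), np.float64(-1.4398966328953218), [-0.66, 0.66, -0.1, 0.8, 0.0, 2.35]), (np.float64(2.350694347935015), np.float64(4.843288674284264), [-0.66, 0.66, -0.1, 0.8, 0.0, 2.35])] [(np.float64(0.39554544713315876), 1.5707963267948966, [-0.4, 0.46, -0.49, 0.62, 0.0, -0.4]), (np.float64(2.746047206456634), -1.5707963267948966, [-0.4, 0.46, -0.49, 0.62, 0.0, 2.75]), (np.float64(2.746047206456635), 4.71238898038469, [-0.4, 0.46, -0.49, 0.62, 0.0, 2.75])]
```

```bash
cat > worm.py <<'E'
from h import *
yaw=np.radians(7.5);v=np.array([np.cos(yaw),np.sin(yaw)]);o=np.array([.60347,-.33604])
Q=yaw+np.pi/2
def wp(x,z,y=0):return [*(o+x*v+y*np.array([-v[1],v[0]])),z]
def stroke(x0,x1,press=6.,sp=.03,zs=.0555,verbose=True):
    bot.move_linear(wp(-.0435+x0,zs),.12)
    hit=bot.move_linear(wp(-.0435+x0,.049),.012,until_force=press)
    p=bot.read_position();f=bot.read_ft_force()
    bot.move_linear(wp(-.0435+x1,p[2]),sp)
    f2=bot.read_ft_force()
    if verbose:print(hit,"z",round(p[2],4),"f",np.round(f,1),"end f",np.round(f2,1),np.round(bot.read_position()-wp(-.0435+x1,p[2]),4))
    bot.move_linear(wp(-.0435+x1,.060),.1)
E
python3 - <<'E'
from worm import *
bot.set_gripper(0)
p=bot.read_position();bot.move_linear([p[0]+.1,p[1],.33],.3)
bot.move_pose(wp(-.0435,.33),q_of(Q))
bot.move_linear(wp(-.0435,.08),.25)
print(np.round(bot.read_ft_force(),2))
stroke(-.008,.008)
stroke(-.008,.008)
bot.move_linear(wp(-.0435,.1),.2)
im=bot.camera("top");cv2.imwrite("pics/t1.png",im[...,::-1]);im2=bot.camera("side");cv2.imwrite("pics/s1.png",im2[...,::-1])
print(bot.read_clock())
E
```

```text
[ 0.82  0.56 -0.26]
True z 0.0529 f [-1.1  0.5  5.2] end f [-0.9 -0.7  3.7] [ 0.0003 -0.0001  0.0001]
True z 0.0529 f [-0.8  0.3  5.6] end f [-1.9 -0.2  4.5] [ 0.0003 -0.0001  0.0001]
10.825
```

```bash
python3 - <<'E'
from worm import *
t=cv2.imread("pics/t1.png");s=cv2.imread("pics/s1.png")
ys,p=jawprof(t,o,yaw);print(edges(ys,p))
out=np.zeros((420,800,3),np.uint8)
a=crop(t,400,190,110,110,3.6);out[:a.shape[0],:a.shape[1]]=a[:420]
b=crop(s,270,330,200,130,2);out[:260,400:800]=b
d=crop(s,235,155,45,90,1.7);out[262:262+153,400:400+d.shape[1]]=d
cv2.imwrite("pics/c2.png",out)
E
```

```text
[(np.float64(-32.68), 1), (np.float64(-15.06), -1), (np.float64(23.47), 1), (np.float64(36.56), -1)]
```

View pics/c2.png

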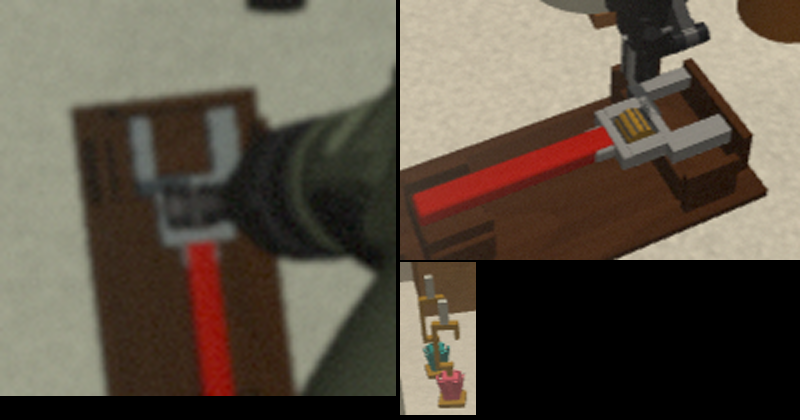

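```bash
python3 - <<'E'
from worm import *
def gap():
    t=bot.camera("top")
    e=edges(*jawprof(t,o,yaw));print(e);return t
for k in range(2):stroke(-.008,.008,8.3)
gap()
for k in range(2):stroke(-.010,.010,8.3)
t=gap();print(bot.read_clock())
E
```

```text
True z 0.0529 f [-0.5  1.2  6.1] end f [-1.2  0.1  4.6] [ 0.0003 -0.0001  0.0001]
True z 0.0529 f [-0.6  0.1  5.7] end f [-0.5  0.2  4.2] [ 0.0003 -0.0001  0.0001]
[(np.float64(-19.76), 1), (np.float64(-17.46), -1), (np.float64(21.83), 1), (np.float64(35.25), -1)]
True z 0.0525 f [-1.6  0.2  6. ] end f [-1.1  0.6  5.2] [ 0.0004 -0.0001  0.0002]
True z 0.0525 f [-1.9  1.   6.7] end f [-1.3 -0.2  4.9] [ 0.0004 -0.0001  0.0002]
[(np.float64(17.64), 1), (np.float64(31.05), -1)]
17.9667
```

```bash
cat >> worm.py <<'E'
def look(name):
    """lift clear, picture, refit wrench pose and gap"""
    p=bot.read_position();bot.move_linear([p[0]-.05,p[1]-.0,.16],.25) if p[2]<.15 else None
    j=bot.read_joint_positions();j[0]-=.45;bot.goto_joints(j)
    im=bot.camera("top");cv2.imwrite(f"pics/{name}.png",im[...,::-1])
    return fit(im)
def fit(im,z=.048):
    hsv=cv2.cvtColor(im,cv2.COLOR_RGB2HSV)
    m=((hsv[...,0]<6)|(hsv[...,0]>174))&(hsv[...,1]>190)&(hsv[...,2]>100)
    m[:, :400]=0;m[:200]=0;m[345:]=0;m[:,500:]=0
    P=np.array([onz("top",q,z)[:2] for q in np.argwhere(m)[:,::-1]])
    mu=P.mean(0);d=np.linalg.svd(P-mu)[2][0];d*=np.sign(d[0]);l=(P-mu)@d
    a=np.arctan2(d[1],d[0]);oo=mu+((l.min()+l.max())/2+.1395)*d
    e=edges(*jawprof(im,oo,a,z))
    print("o",np.round(oo,4),"yaw",round(np.degrees(a),2),"len",np.ptp(l),e,"t",bot.read_clock());return oo,a,e
E
python3 - <<'E'
from worm import *
fit(cv2.imread("pics/top0.png")[...,::-1])
look("t2")
E
```

```text
o [ 0.6032 -0.3358] yaw 7.72 len 0.14430976177846094 [(np.float64(-52.72), -1), (np.float64(-33.39), 1), (np.float64(-15.42), -1), (np.float64(24.75), 1), (np.float64(37.6), -1)] t 17.9667
o [ 0.6033 -0.3355] yaw 7.79 len 0.14457301016274776 [(np.float64(-52.98), -1), (np.float64(-33.58), 1), (np.float64(-15.62), -1), (np.float64(17.56), 1), (np.float64(30.22), -1)] t 19.6917
```

```bash
python3 - <<'E'
from worm import *
j=bot.read_joint_positions();j[0]+=.45;bot.goto_joints(j)
stroke(-.010,.010,8.3)
look("t3")
E
```

```text
True z 0.0524 f [-0.8  0.2  6. ] end f [-0.6  0.8  4.7] [ 0.0004 -0.0002  0.0003]
o [ 0.6032 -0.3355] yaw 7.85 len 0.14432139355011236 [(np.float64(-53.11), -1), (np.float64(-33.72), 1), (np.float64(-15.65), -1), (np.float64(15.1), 1), (np.float64(27.97), -1)] t 25.05
```

```bash
python3 - <<'E'
from worm import *
for f in("top0","t3"):
    t=cv2.imread(f"pics/{f}.png");g=cv2.cvtColor(t,cv2.COLOR_BGR2GRAY).astype(np.float32)
    G=crop(g,330,196,75,66,6)
    for th in(95,105,115):
        m=(G<th).astype(np.uint8);m=cv2.morphologyEx(m,cv2.MORPH_OPEN,cv2.getStructuringElement(cv2.MORPH_ELLIPSE,(31,31)))
        n,l,st,c=cv2.connectedComponentsWithStats(m)
        k=[i for i in range(1,n) if np.hypot(*(c[i]-[216,208]))<40]
        for i in k:
            uv=(c[i]-2.5)/6+[330,196];print(f,th,uv,np.sqrt(st[i,4]/np.pi)/6*2.27,onz("top",uv,.05),onz("top",uv,.06))
    # pointer & red: darkness vs angle about centre at radius 35..60mm
    nc=onz("top",uv,.052)
    an=np.radians(np.arange(-60,60,.5))
    for z in(.046,.06):
        pr=[];rd=[]
        for a in an:
            P=[[nc[0]+r*np.cos(a),nc[1]+r*np.sin(a),z] for r in np.linspace(.036,.055,12)]
            uv2=proj("top",P).astype(np.float32)
            s=cv2.remap(t.astype(np.float32),uv2[:,0],uv2[:,1],cv2.INTER_CUBIC).reshape(-1,3)
            pr.append(-s.mean());rd.append((s[:,2]-s[:,0]).mean())
        for nm,w in(("ptr",np.array(pr)),("red",np.array(rd))):
            if nm=="ptr":w=np.where(an<np.radians(-10),w.min(),w)
            i=w.argmax();ww=np.clip(w-np.percentile(w,70),0,None)*(abs(an-an[i])<.2);print(z,nm,np.degrees((ww*an).sum()/ww.sum()))
E
```

```text
top0 95 [363.21110105 233.45949074] 12.284142182159641 [ 0.58860097 -0.12606176  0.05      ] [ 0.58778226 -0.1252208   0.06      ]
top0 105 [365.00515211 231.00478865] 20.44127670764639 [ 0.5945425  -0.13018189  0.05      ] [ 0.59366597 -0.12930085  0.06      ]
top0 115 [364.69903376 231.12097398] 23.437932593880863 [ 0.59424732 -0.12946333  0.05      ] [ 0.59337366 -0.12858928  0.06      ]
0.046 ptr 23.633988585831485
0.046 red -28.702827415315053
0.06 ptr 25.725934374666334
0.06 red -28.14427943775958
t3 95 [363.39142885 233.4099204 ] 12.508343980654482 [ 0.58872996 -0.12648585  0.05      ] [ 0.58790999 -0.12564078  0.06      ]
t3 105 [364.87501792 231.1240681 ] 20.58453897710814 [ 0.59425101 -0.12987996  0.05      ] [ 0.59337732 -0.12900186  0.06      ]
t3 115 [364.6967296  231.20146381] 23.249586832944903 [ 0.59405599 -0.12946196  0.05      ] [ 0.59318419 -0.12858792  0.06      ]
0.046 ptr 23.58424989920611
0.046 red -28.598486780726873
0.06 ptr 25.686013233436704
0.06 red -27.996282786916385
```

```bash
cat > st.py <<'E'
from worm import *
N=np.array([.5941,-.1295])
def wpose(m,yaw,zmid):
    """TCP position/quat such that wrench mouth is at m (xy), yaw, mid thickness zmid"""
    v=np.array([np.cos(yaw),np.sin(yaw)])
    return [*(np.asarray(m)-.1*v),zmid-.0187],q_of(yaw+np.pi/2)
E
python3 - <<'E'
from st import *
o=np.array([.6032,-.3355]);a=np.radians(7.8)
P,q=wpose(o,a,.041)
bot.set_gripper(.6,80)
bot.move_pose([P[0],P[1],.15],q);bot.move_linear(P,.12)
bot.set_gripper(0,80);print("w",bot.read_gripper_width(),np.round(bot.read_position()-P,4))
bot.move_linear([P[0],P[1],.13],.1);print(np.round(bot.read_ft_force(),1))
b=np.radians(24.5);w=np.array([np.cos(b),np.sin(b)])
P2,q2=wpose(N-.05*w,b,.13);bot.move_pose(P2,q2)
P3,_=wpose(N-.05*w,b,.061);bot.move_linear(P3,.12)
print("w",bot.read_gripper_width(),np.round(bot.read_position()-P3,4),bot.read_clock())
t=bot.camera("top");cv2.imwrite("pics/t4.png",t[...,::-1]);s=bot.camera("side");cv2.imwrite("pics/s4.png",s[...,::-1])
print(edges(*jawprof(t,N-.05*w,b,.068,-.01,.017)))
out=np.zeros((480,800,3),np.uint8)
A=crop(t[...,::-1],320,180,100,120,4);out[:480,:400]=A
B=crop(s[...,::-1],290,230,130,120,3);out[:360,410:800]=B
cv2.imwrite("pics/c4.png",out)
E
```

```text
w 0.2166716096422321 [ 0.0005 -0.0003  0.0009]
[-0.7 -0.1 -3.1]
w 0.2148400404933711 [ 0.0005 -0.0007  0.0003] 30.8667
[(np.float64(-34.92), -1), (np.float64(-13.76), 1), (np.float64(13.41), -1), (np.float64(29.35), 1)]
```

View pics/c4.png

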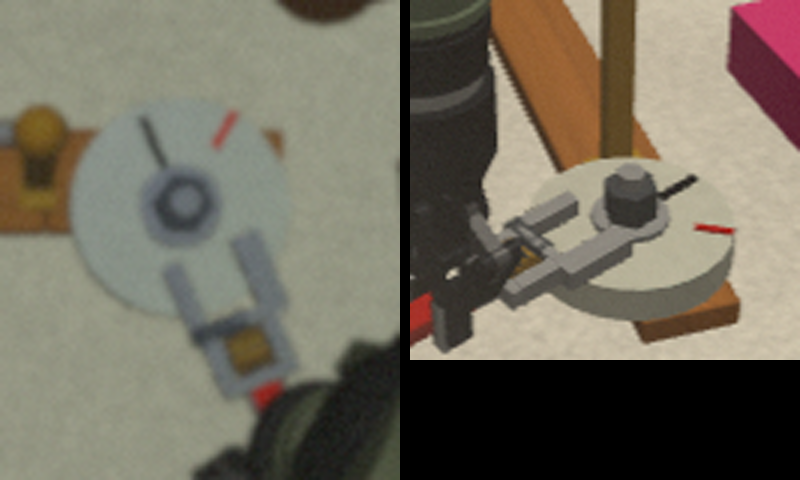

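```bash
python3 - <<'E'
from st import *
b=np.radians(24.5);w=np.array([np.cos(b),np.sin(b)]);u=np.array([-w[1],w[0]])
f0=np.array(bot.read_ft_force())
def fw():
    f=np.array(bot.read_ft_force())-f0;return np.round([f[:2]@w,f[:2]@u,f[2]],2)
P,_=wpose(N,b,.061)
hit=bot.move_linear(P,.03,until_force=5)
p=bot.read_position();print(hit,"x",(p[:2]-P[:2])@w,"y",(p[:2]-P[:2])@u,fw(),bot.read_moment(),bot.read_clock())
t=bot.camera("top");cv2.imwrite("pics/t5.png",t[...,::-1])
A=crop(t[...,::-1],320,180,100,120,5)
cv2.imwrite("pics/c5.png",A)
E
```

```text
False x -0.00016689960723050929 y 3.2328433398324817e-05 [-0.52 -0.51 -0.42] [0.00047487 0.0614313  0.01567652] 32.7833
```

View pics/c5.png

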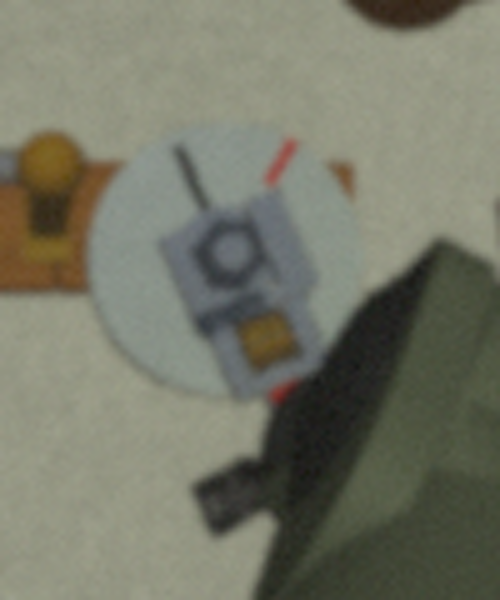

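```bash
cat >> st.py <<'E'
def arc(a0,a1,n,sp=.05):
    for d in np.linspace(a0,a1,n+1)[1:]:
        P,q=wpose(N,np.radians(d),.061);bot.move_linear(P,sp,rotation=q)
def angs(t,zp=.046):
    an=np.radians(np.arange(-60,60,.25));o={}
    pr=[];rd=[]
    for a in an:
        uv=proj("top",[[N[0]+r*np.cos(a),N[1]+r*np.sin(a),zp] for r in np.linspace(.040,.056,12)]).astype(np.float32)
        s=cv2.remap(t.astype(np.float32),uv[:,0],uv[:,1],cv2.INTER_CUBIC).reshape(-1,3)
        pr.append(-s.max(1).mean());rd.append((s[:,0]-s[:,2]).mean())
    r=[]
    for w in(np.array(pr),np.array(rd)):
        i=w.argmax();ww=np.clip(w-np.percentile(w,70),0,None)*(abs(an-an[i])<.15);r.append(round(np.degrees((ww*an).sum()/ww.sum()),2))
    return r
E
python3 - <<'E'
from st import *
print(angs(bot.camera("top")))
arc(24.5,-22,9)
t=bot.camera("top");cv2.imwrite("pics/t6.png",t[...,::-1])
print("ptr,red",angs(t),"F",np.round(bot.read_ft_force(),1),np.round(bot.read_moment(),2),"w",bot.read_gripper_width(),bot.read_clock())
A=crop(t[...,::-1],320,180,100,120,5);cv2.imwrite("pics/c6.png",A)
E
```

```text
[np.float64(23.91), np.float64(-28.43)]
ptr,red [np.float64(-14.37), np.float64(-28.48)] F [-1.4  3.8 -3.1] [0.61 0.2  0.29] w 0.2160429725786797 35.9333
```

View pics/c6.png

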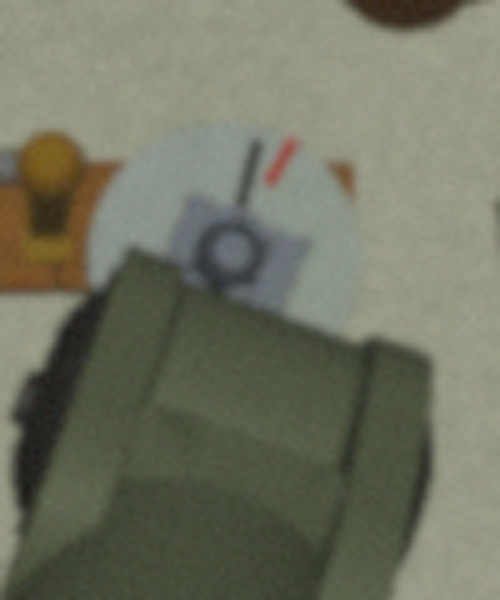

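```bash
python3 - <<'E'
from st import *
arc(-22,-35.5,3)
t=bot.camera("top");r=angs(t);print(r)
d=r[0]-r[1]
if abs(d)>.5:
    arc(-35.5,-35.5-d,1);r=angs(bot.camera("top"));print(-35.5-d,r)
# single-colour check separately per z
t=bot.camera("top");cv2.imwrite("pics/t7.png",t[...,::-1]);print(angs(t,.05),np.round(bot.read_ft_force(),1),bot.read_gripper_width(),bot.read_clock())
A=crop(t[...,::-1],330,190,80,60,8);cv2.imwrite("pics/c7.png",A)
E
```

```text
[np.float64(-27.65), np.float64(-30.19)]
-38.040000000000006 [np.float64(-29.77), np.float64(-26.96)]
[np.float64(-29.53), np.float64(-26.68)] [-0.8  4.1 -3.5] 0.21766183694074376 37.2583
```

View pics/c7.png

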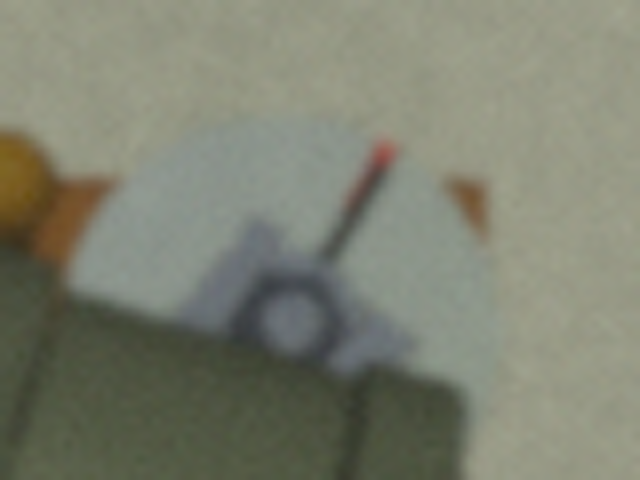

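```bash
python3 - <<'E'
from st import *
arc(-38.04,-34,1,.03)
print("F",np.round(bot.read_ft_force(),1),np.round(bot.read_moment(),2))
t0=angs(bot.camera("top"))
a=np.radians(-33);P,q=wpose(N,np.radians(-34),.061);w=np.array([np.cos(a),np.sin(a)])
for d in(.02,.055):
    bot.move_linear([P[0]-d*w[0],P[1]-d*w[1],P[2]],.06);print("F",np.round(bot.read_ft_force(),1))
p=bot.read_position();bot.move_linear([p[0],p[1],.13],.15)
t=bot.camera("top");cv2.imwrite("pics/t8.png",t[...,::-1]);print(t0,angs(t))
o=np.array([.6032,-.3355]);a=np.radians(7.8);P,q=wpose(o,a,.13)
bot.move_pose(P,q)
t=bot.camera("top");cv2.imwrite("pics/t9.png",t[...,::-1])
print("w",bot.read_gripper_width(),bot.read_clock())
for yo in(7.8,4,12):
    b=np.radians(yo);oo=o-.1*np.array([np.cos(a),np.sin(a)])+.1*np.array([np.cos(b),np.sin(b)])
    print(yo,edges(*jawprof(t,oo,b,.137)))
out=np.zeros((480,800,3),np.uint8)
out[:,:400]=crop(t[...,::-1],400,190,100,120,4);out[:240,400:]=crop(cv2.imread("pics/t8.png"),330,190,80,48,5)
cv2.imwrite("pics/c8.png",out)
E
```

```text
F [ 1.5  0.9 -3.9] [ 0.25 -0.33  0.18]
F [-0.   0.2 -2.3]
F [-1.  -0.3 -3.5]
[np.float64(-29.73), np.float64(-26.96)] [np.float64(-29.72), np.float64(-26.99)]
w 0.21849105412996148 40.9167
7.8 [(np.float64(-15.58), -1), (np.float64(18.64), 1), (np.float64(27.87), -1)]
4 [(np.float64(-9.08), -1), (np.float64(25.47), 1), (np.float64(34.5), -1)]
12 [(np.float64(-23.02), -1), (np.float64(11.37), 1), (np.float64(20.5), -1)]
```

View pics/c8.png

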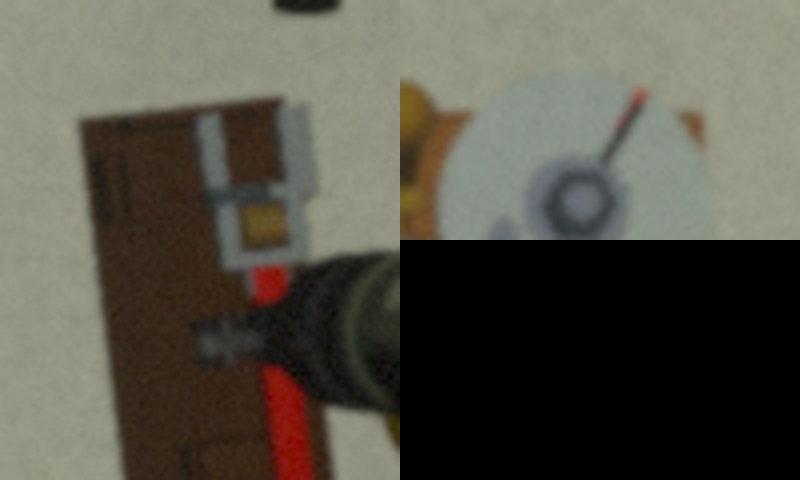

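```bash
python3 - <<'E'
from st import *
o=np.array([.6032,-.3355]);a=np.radians(7.8);P,q=wpose(o,a,.041)
bot.move_linear([P[0],P[1],P[2]+.012],.12)
h=bot.move_linear([P[0],P[1],P[2]-.001],.02,until_force=4);print(h,bot.read_position()[2]-P[2])
bot.set_gripper(.6);bot.move_linear([P[0],P[1],.30],.3)
# clear the view of ornaments and cradle
bot.set_gripper(.5);bot.goto_joints([-1.3,.3,-.2,1.0,0,0])
t=bot.camera("top");cv2.imwrite("pics/t10.png",t[...,::-1]);s=bot.camera("side");cv2.imwrite("pics/s10.png",s[...,::-1])
fit(t)
for c in("top","side"):
    for n in("hook_a","ornament_a"):
        print(c,n,[(np.round(d["bbox"],1).tolist(),round(d["confidence"],2)) for d in bot.search_frame(c,n)][:4])
out=np.zeros((600,800,3),np.uint8)
A=crop(t[...,::-1],135,262,95,45,8);out[:360,:760]=A
B=crop(s[...,::-1],240,155,35,88,2.7);out[362:362+B.shape[0],:B.shape[1]]=B
B=crop(t[...,::-1],410,205,85,60,3.9);out[362:362+B.shape[0],250:250+B.shape[1]]=B
cv2.imwrite("pics/c10.png",out)
E
```

```text
True 0.0009388019613320482
o [ 0.603  -0.3364] yaw 7.62 len 0.14379922223863895 [(np.float64(-52.21), -1), (np.float64(-33.12), 1), (np.float64(-15.03), -1), (np.float64(15.84), 1), (np.float64(28.65), -1)] t 45.3833
top hook_a [([154.9, 270.7, 36.6, 19.3], 0.87), ([190.9, 274.8, 26.7, 21.7], 0.66), ([355.9, 216.8, 19.6, 23.1], 0.55)]
top ornament_a [([153.5, 269.6, 37.1, 16.6], 0.87), ([190.8, 275.2, 30.7, 22.5], 0.71), ([351.3, 217.3, 26.7, 24.2], 0.67)]
side hook_a [([256.1, 165.2, 15.7, 53.3], 0.92), ([251.7, 175.6, 22.1, 69.6], 0.76)]
side ornament_a [([252.4, 163.3, 23.4, 58.7], 0.75), ([254.0, 176.9, 19.2, 64.1], 0.66)]
```

View pics/c10.png

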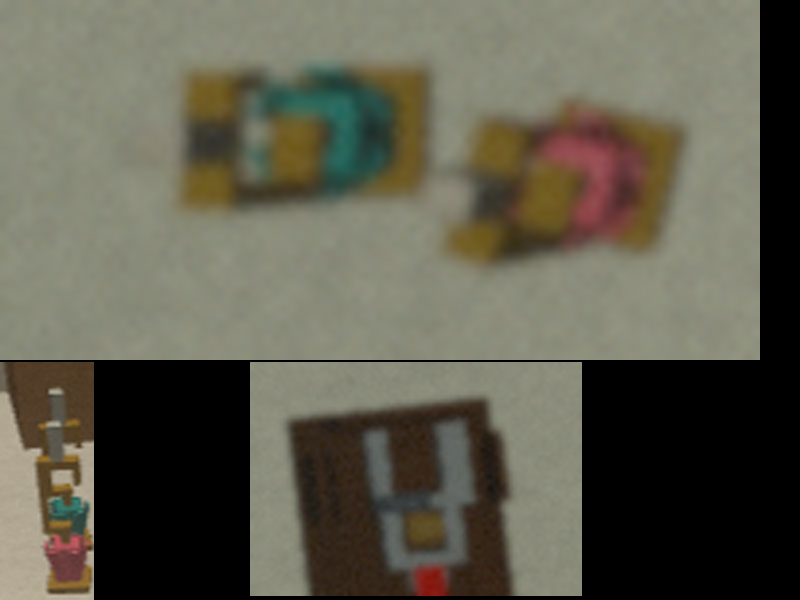

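```bash
python3 - <<'E'
from h import *
c=lambda u,v:(u/8+135-.45,v/8+262-.45)
for n,a,b,f in(("teal",(208,90),(207,187),(363,131)),("pink",(500,145),(477,243),(605,175))):
    A,B=onz("top",c(*a),.129),onz("top",c(*b),.129);m=(A+B)/2
    print(n,"crook",m,"yaw",np.degrees(np.arctan2(*(A-B)[1::-1])),"len",np.linalg.norm(A-B),"foot",onz("top",c(*f),.006))
    print(" side proj of block top",proj("side",[[*m[:2],.164],[*m[:2],.0]]))
    print(bestyaw([*m[:2],.15],np.arctan2(*(A-B)[1::-1])))
for y in(-.12,-.06,.07,.13):print(y,bestyaw([.61,.14+y,.26],np.radians(1.2)))
t=cv2.imread("pics/t10.png")
# rail line: brightness centre across rail at several columns
g=t.astype(float)
for u in(225,250,275,300):
    col=g[200:225,u-2:u+3].mean(1);bl=(col[:,0]-col[:,2]);print(u,200+np.argmax(bl),np.round(bl[4:20]).astype(int).tolist())
E
```

```text
teal crook [0.47141192 0.31918797 0.129     ] yaw 2.2012799715537694 len 0.026296749475903183 foot [0.47069429 0.31801005 0.006     ]
 side proj of block top [[260.22627329 165.06195415]
 [266.01817169 222.04015598]]
[(np.float64(1.143675192211549), np.float64(3.1800122368516135), [0.47, 0.43, -0.26, 0.88, 0.0, -1.14]), (np.float64(1.1436751922115491), np.float64(-3.1031730703279727), [0.47, 0.43, -0.26, 0.88, 0.0, -1.14]), (np.float64(1.9979174613782442), np.float64(0.03841958326182039), [0.47, 0.43, -0.26, 0.88, 0.0, 2.0])]
pink crook [0.45845146 0.24206194 0.129     ] yaw -10.796645820574364 len 0.027136598560964068 foot [0.4592399  0.24306643 0.006     ]
 side proj of block top [[259.13151598 177.49473715]
 [265.33155621 236.82569084]]
[(np.float64(1.0390119579829764), np.float64(2.9531556358490856), [0.34, 0.34, -0.4, 0.83, 0.0, -1.04]), (np.float64(1.0390119579829769), np.float64(-3.3300296713305007), [0.34, 0.34, -0.4, 0.83, 0.0, -1.04]), (np.float64(2.1025806956068163), np.float64(-0.1884370177407076), [0.34, 0.34, -0.4, 0.83, 0.0, 2.1])]
-0.12 [(np.float64(1.461742376361288)
[... 864 characters left out ...]
43951023931952), [0.22, 0.49, 0.14, 1.21, 0.0, 1.77])]
0.13 [(np.float64(1.2855941591359366), np.float64(3.162536604613725), [0.31, 0.54, 0.21, 1.24, 0.0, -1.29]), (np.float64(1.2855941591359368), np.float64(-3.120648702565861), [0.31, 0.54, 0.21, 1.24, 0.0, -1.29]), (np.float64(1.855998494453857), np.float64(0.020943951023931952), [0.31, 0.54, 0.21, 1.24, 0.0, 1.86])]
225 212 [-17, -16, -15, -15, -18, -16, -8, 1, 2, -3, -9, -20, -39, -58, -65, -69]
250 212 [-16, -16, -16, -15, -15, -12, -5, 3, 4, -1, -8, -15, -35, -55, -65, -69]
275 212 [-16, -16, -15, -15, -16, -13, -8, -1, 4, 0, -7, -12, -29, -51, -66, -68]
300 212 [-16, -16, -15, -17, -15, -14, -11, -2, 4, 1, -6, -11, -27, -52, -62, -66]
```

```bash
cat > orn.py <<'E'
from h import *
TH=np.radians(1.2);S=np.array([.609,.1505])   # rail mid xy
def rp(y,x=0):
    c,s=np.cos(TH),np.sin(TH);return S+[c*x-s*y,s*x+c*y]
HT=.011
def pick(m,yaw):
    q=q_of(np.pi+yaw);z=.122+HT
    bot.set_gripper(.5,60)
    bot.move_pose([*m,.25],q);bot.move_linear([*m,z],.12)
    f=np.array(bot.read_ft_force())
    bot.set_gripper(0,60);print("w",bot.read_gripper_width())
    bot.move_linear([*m,.257+HT],.15);print("lift dF",np.round(np.array(bot.read_ft_force())-f,2),"w",bot.read_gripper_width())
def hang(y):
    q=q_of(np.pi+TH);z=.257+HT
    bot.move_pose([*rp(y,-.09),z],q)
    f=np.array(bot.read_ft_force());print("w",bot.read_gripper_width())
    h=bot.move_linear([*rp(y),z],.08,until_force=6);print("in",h,np.round(bot.read_position()[:2]-rp(y),4))
    if h:return False
    h=bot.move_linear([*rp(y),.222+HT],.03,until_force=2.);print("down",h,bot.read_position()[2]-HT,np.round(np.array(bot.read_ft_force())-f,2))
    return True
def leave():
    bot.set_gripper(.5);p=bot.read_position();bot.move_linear([p[0],p[1],.36],.2)
E
python3 - <<'E'
from orn import *
b=bot.read_position();print(b)
j=bot.read_joint_positions();bot.move_pose([.42,.24,.36],q_of(np.pi))
pick([.4588,.2425],np.radians(-11))
ok=hang(-.115)
t=bot.camera("top");s=bot.camera("side");print(bot.read_clock())
out=np.zeros((480,800,3),np.uint8)
out[:,:]=0
B=crop(s[...,::-1],280,100,160,160,3);out[:480,:480]=B
A=crop(t[...,::-1],130,180,210,120,1.5);out[:180,480:795]=A
cv2.imwrite("pics/c11.png",out)
E
```

```text
[ 0.22270181 -0.52418175  0.24373474]
w 0.12587614052593898
lift dF [ 0.14 -0.12 -1.36] w 0.1321172318532117
w 0.13391517515717058
in False [-0.0004  0.    ]
down True 0.22757741225971942 [-0.78 -0.    5.95]
54.8583
```

View pics/c11.png

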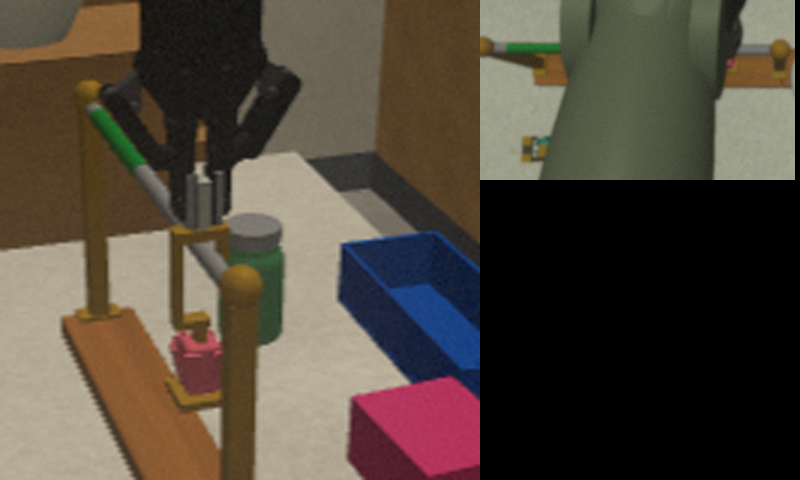

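```bash
python3 - <<'E'
from orn import *
leave()
bot.move_pose([.40,.0,.36],q_of(np.pi))
t=bot.camera("top");cv2.imwrite("pics/t12.png",t[...,::-1])
a=cv2.imread("pics/t10.png")[265:300,145:188].astype(int);b=t[...,::-1][265:300,145:188].astype(int)
d=np.abs(a-b).mean();print("change",d)
if d<12:
    pick([.4710,.3187],np.radians(2))
    hang(-.05);print(bot.read_clock())
    s=bot.camera("side");t=bot.camera("top")
    cv2.imwrite("pics/c12.png",crop(s[...,::-1],280,100,160,160,3))
E
```

```text
change 8.589147286821705
w 0.13065114898594
lift dF [-1.36 -0.07 -3.12] w 0.1300034509762505
w 0.12974091536868068
in False [-0.0004  0.0001]
down True 0.22763873501793228 [ 0.11 -0.16  6.76]
64.0917
```

View pics/c12.png

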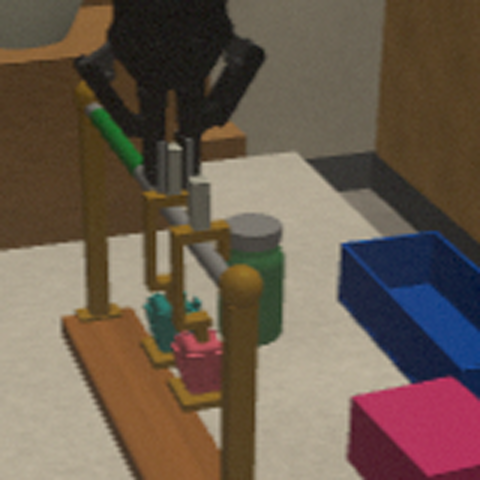

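```bash
cat >> orn.py <<'E'
def slide(y1):
    z=.2276+HT
    h=bot.move_linear([*rp(y1),z],.06,until_force=12)
    print("slide blocked" if h else "slide ok",np.round(bot.read_position(),4),np.round(bot.read_ft_force(),1),bot.read_gripper_width())
    return not h
E
python3 - <<'E'
from orn import *
bot.set_gripper(.35);bot.wait(.6);bot.set_gripper(0,60)
print(bot.read_gripper_width(),np.round(bot.read_ft_force(),1))
if slide(.130):
    leave()
    P=rp(-.115);q=q_of(np.pi+TH)
    bot.move_pose([*P,.34],q);bot.move_linear([*P,.2276+HT],.12);bot.set_gripper(0,60)
    print(bot.read_gripper_width(),np.round(bot.read_ft_force(),1))
    if slide(.072):
        leave()
        bot.move_linear([.40,.0,.36],.25); bot.goto_joints([-1.3,.3,-.2,1.0,0,0])
print(bot.read_clock())
t=bot.camera("top");s=bot.camera("side");cv2.imwrite("pics/t13.png",t[...,::-1]);cv2.imwrite("pics/s13.png",s[...,::-1])
out=np.zeros((600,800,3),np.uint8)
out[:450,:400]=crop(s[...,::-1],285,105,80,90,5);out[:,400:]=0
out[:340,400:]=cv2.resize(t[...,::-1][100:355,110:510],(400,255))[:340] if 0 else cv2.copyMakeBorder(t[...,::-1][100:355,110:510],0,85,0,0,cv2.BORDER_CONSTANT)
out[360:480,400:800]=crop(t[...,::-1],120,195,100,30,4)
cv2.imwrite("pics/c13.png",out)
E
```

```text
0.13258237062149006 [ 0.7 -0.2  1.4]
slide ok [0.6063 0.2803 0.2386] [-0.2  0.7 -2.3] 0.12584196775385825
0.13046581650607472 [-0.5 -0.1  3.2]
slide ok [0.6082 0.2211 0.2395] [-0.1 -4.1  5.5] 0.12377807317364808
79.9
```

View pics/c13.png

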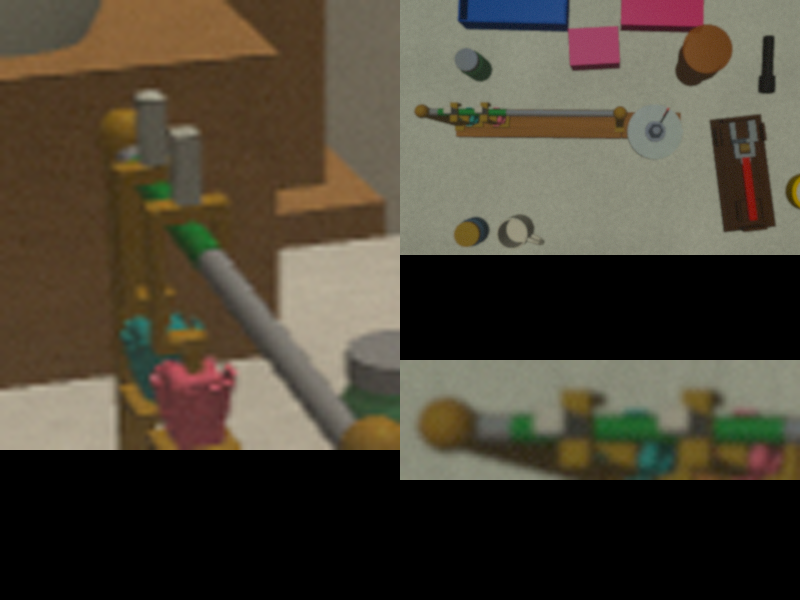

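```bash
python3 - <<'E'
from cell import bot
bot.wait(.5);bot.close_job();print(bot.read_clock())
E
```

```text
the job is handed in; nothing more can be done
the job is handed in; nothing more can be done
```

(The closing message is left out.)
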